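Slide the drill guide plate into the jig over the hub

ROBOT

A 6-joint arm with a two-finger parallel gripper is mounted at the origin on the work surface; the furniture and walls round the work are solid. World frame = base frame: x ahead of the robot, y to its left, z up, the work surface at z = 0. Lengths are in mm, angles in rad, forces in N, time in s.
With the tool pointing down it reaches from about 400 to 925 mm from the base axis. Payload 12.5 kg.
Tool frame: the origin (TCP) lies midway between the tips of the shut fingers; the grasp point (between the pads) lies 19 mm behind it; z points along the fingers, y is the line along which they close (so a half turn about z gives the same grasp; the last joint's range is limited). The gripper opens to 95 mm and grips with 3 to 60 N. Pads are 20 mm wide; open, the fingers measure 119 mm over their backs; the gripper's body (75 mm by 180 mm) begins 59 mm behind the grasp point.
Start: joints at [-1.406, 0.491, 1.559, -0, 1.092, -0.106], TCP at [167.212, -602.235, 214.661] pointing down, gripper open.
Joint ranges: [-3.1, 3.1], [-0.84, 2.19], [0.05, 2.79], [-1.13, 4.28], [0.06, 2.93], [-2.69, 2.69]. Speed limits (rad/s): [2.22, 2.22, 2.79, 3.14, 3.14, 3.14].

INTERFACE

Orientations are given as [roll, pitch, yaw] about the fixed x, y, z axes, in that order (R = Rz(yaw) Ry(pitch) Rx(roll)).
In Python, from cell import env gives the robot as it stands.
- The arm moves only by the tool arm_command, never from a script. Its argument "targets" is a list of rows, each a list of 5 numbers: the shift along the tool's x, y, z in mm, then the turn about the tool's z in degrees, then the opening, from 0 (shut) to 1 (fully open). In form: [[tx, ty, tz, roll, fingers], ...]. A call has 1 to 5 rows; each row is the pose to reach, as a shift and turn from the pose commanded when the call began, along the tool's axes at that moment; what a row does not reach only later rows make up. A row lasts 1/10 s, in which the tool goes at most 50 mm and 8.59 degrees, less where a joint would pass 70% of its speed; a pose out of reach is approached as far as the arm can. A call with a gripper value outside its range is refused whole. The fingers move at their own pace and stop on an object; the grip force is fixed at half the most. Time passes only in rows, so rows that repeat a pose let the fingers close. It gives the time, the measured TCP pose, the force, the opening and the grip force at its end, in the units of the state.
- env.state(): the state, without advancing time (a new reading comes with each control period).
- env.read_camera(name): name is "scene" or "top" or "wrist"; returns a dict with "frame" (384x512x3 uint8, red, green, blue), "vertical_fov" (degrees; the focal length in pixels is half the picture's height over the tangent of half this angle, whatever the lens; pixels are square), "cx", "cy" (the principal point, pixels), "k1" (the pictures are not rectified: a ray, as slopes to the right and down, at radius r is drawn at 1 + k1 r^2 times it, then the intrinsics apply), "world_from_camera" (4x4, takes a point from camera to world coordinates); the wrist camera has in their place "hand_eye" (4x4, takes a point from camera to tool coordinates, whose origin is the TCP and whose axes are the flange's). Camera axes: x right, y down, z forward; pixel columns grow to the right and rows downward; lengths in mm; the calibration is good to about 2 mm. A picture is of the moment at which its call begins: read the wrist's pose just before it. There is no depth.
- env.job_done(): hands the job in; it is judged then, once.
The state is a dict: "t": time; "joints": joint angles; "qvel": joint speeds; "tau": joint torques, N m; "eef_pos": TCP position; "tcp_rot": TCP orientation; "ft_force": force on the tool from outside, world axes, zero at the start; "moment": the same for the moment, N m; "opening": opening from 0.0 (shut) to 1.0 (fully open); "grip_force": force on a finger pad.
Only numpy, scipy, OpenCV 4.12 (cv2) and the standard library are available. Lean on these libraries where they do the work, as an engineer would, in place of code of your own. Each camera call takes 0.05 s, during which the arm holds its last target. There are 200 camera calls.

TASK

Slide the drill guide plate into the drill jig, its notched end first and bushes up, on the lowest pair of rails that clears the hub standing in the jig. Push it fully home, until the jig's spring roller has dropped into the plate's notch, then let go; the end stop was set for this job, so feel for it and push gently, never forcing the plate. Leave the three hubs where they stand.

Things in the scene. Friction and masses are not known exactly. Their poses are not given: they have to be found in the camera images.
- jig: Drill jig fixed on the table: steel base 140x172x8 mm, two upright grooved aluminium cheeks 100 mm tall (x -39 to 22, outer faces y +/-74 mm), open top. Origin: on the table under the centre of the 58 mm nest hole. x points from the open front into the jig, y left, z up. Behind is a full-height end stop, face at x = 56 to 80 mm as it was set; the setting is not told: feel for it.
- rails_low (a point): Middle between the rounded front ends (jig x = -39 mm) of the lowest pair of rails, at the height where a plate's underside rides, 34 mm above the table; axes as the jig's. Rails are grooves in the cheeks, 8 mm high upward from here; groove floors at y = +/-66 mm, front edges rounded 4 mm; the ledges between (14 mm high, round-nosed) reach in to y = +/-59 mm.
- rails_mid (a point): The same for the middle pair of rails, 56 mm above the table.
- rails_high (a point): The same for the highest pair of rails, 78 mm above the table.
- roller_lock (a joint): Sprung upright 7 mm roller at the jig's right rear (-y), full height, 30 mm in front of the end stop's face. In m: 0 at rest, to about 0.003 as the plate's right edge pushes it out. The plate's nose meets it some 31 mm before home; 4 to 8 N of push lifts it over the nose; it drops back to 0 in the notch when the plate is home at the rigid stop. 12 N is ample; 18 N is too much.
- guide_plate: Aluminium drill guide plate, 0.2 kg, flat on the table. Main part 5 mm thick, 100 long (x), 130 wide (y), four steel bushes on top; origin: centre of its underside, z up. Leading end x = +50 mm, corners rounded 6 mm; notch for the roller in the right edge (y = -65) at x = 20 mm. A tongue runs back (-x) to an upright grip bar 10 mm thick (x), 60 wide, 40 tall, at x = -125 mm.
- plate_grip (a point): Grip point in the plate's upright grip bar: its middle, 25 mm above the plate's underside and 15 mm below the bar's top; take the bar across its 10 mm thickness (along the plate's x). Axes as the plate's.
- hub_low: Turned steel hub: flange 56 mm diameter, 10 mm thick, boss 38 mm diameter, 26 mm tall overall. Origin: centre of its underside. One of the three hubs stands in the jig's nest, the other two on the table.
- hub_mid: Hub of the same form, 48 mm tall.
- hub_tall: Hub of the same form, 70 mm tall.
Not all that is in view belongs to the job. What is shaped like the hub_low but orange is not meant. Leave any red look-alike of the hub_mid alone.

How it is judged:
By the outcome, as a careful person would: the job done as asked, in the order asked, and still so for the second after the job is handed in, with the robot touching nothing.
It also fails if it takes over 58 s, if anything falls off the work surface, if the arm or the gripper's body presses on something with over 40 N, if the wrist force passes 120 N, or if a joint passes its speed limit or range.

## Working session

There is one attempt and no reset: what is moved stays moved. The work goes in short steps, Python scripts to look and compute and a tool call to move; the robot and the scene stay as the last step left them, time stands still between calls to the robot, and variables do not carry over. Pictures are saved under pics/ and viewed, at most 10 in all, crops included, and the job is handed in when it is done.

Besides the shell and the picture viewer there is one more tool, called after "Request:" in YAML: its name, and indented under it one key for each argument. arm_command: Moves the arm, as the interface text tells. Its arguments: {"type":"object","properties":{"targets":{"type":"array","items":{"type":"array","items":{"type":"number"}}}},"required":["targets"]}

```bash
mkdir -p pics
cat > h.py <<'E'
import numpy as np, cv2
from cell import env
def snap(n,f):
    s=env.state(); c=env.read_camera(n)
    cv2.imwrite('pics/'+f+'.png',c['frame'][:,:,::-1]); np.savez('pics/'+f,c=np.array([c],dtype=object),s=np.array([s],dtype=object)); return c,s
E
python3 - <<'E'
from h import *
for n in('scene','top'):
    c,s=snap(n,n+'0'); print({k:v for k,v in c.items() if k!='frame'})
a=cv2.imread('pics/scene0.png');b=cv2.imread('pics/top0.png')
print(s)
E
```

```text
{'vertical_fov': 44.37641181004331, 'cx': 256.2863967173875, 'cy': 192.4719814827257, 'k1': -0.08607245584938751, 'world_from_camera': array([[ 7.12997575e-01, -4.78429348e-01,  5.12581523e-01,
        -1.79454401e+02],
       [-7.01139976e-01, -4.80125195e-01,  5.27145646e-01,
        -7.98598965e+02],
       [-6.09864366e-03, -7.35244963e-01, -6.77774041e-01,
         9.88113720e+02],
       [ 0.00000000e+00,  0.00000000e+00,  0.00000000e+00,
         1.00000000e+00]])}
{'vertical_fov': 56.3865787913512, 'cx': 258.3908164308511, 'cy': 192.17975229987792, 'k1': -0.08447984842122758, 'world_from_camera': array([[-1.80413259e-03, -9.85830113e-01,  1.67737095e-01,
         3.38934594e+02],
       [-9.99980828e-01,  7.84928585e-04, -6.14230122e-03,
        -5.82468629e+01],
       [ 5.92360387e-03, -1.67744961e-01, -9.85812629e-01,
         1.06617468e+03],
       [ 0.00000000e+00,  0.00000000e+00,  0.00000000e+00,
         1.00000000e+00]])}
{'t': 0.05, 'joints': array([-1.40557506e+00,  4.91543092e-01,  1.55943365e+00,  2.26376902e-06,
        1.09170757e+00, -1.05593869e-01]), 'qvel': array([ 1.37675323e-05, -2.09996640e-03,  6.10548460e-04,  1.23436671e-03,
        5.04482030e-04, -1.05523705e-03]), 'tau': array([ 3.00947671e-03, -6.14229870e+01, -2.58916998e+01,  6.94606849e-02,
        4.69740608e-02, -4.00579700e-05]), 'eef_pos': array([ 167.18476897, -601.97693712,  214.07742327]), 'tcp_rot': array([-3.14050729e+00, -1.17054841e-04,  2.70814024e-01]), 'ft_force': array([-0.67047247, -0.246285  ,  0.41596501]), 'moment': array([0.02233335, 0.0548767 , 0.04025135]), 'grip_force': 0.0, 'opening': 0.998318601735168}
```

View pics/scene0.png

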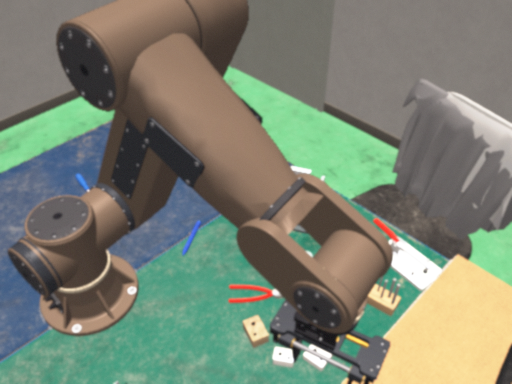

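View pics/top0.png

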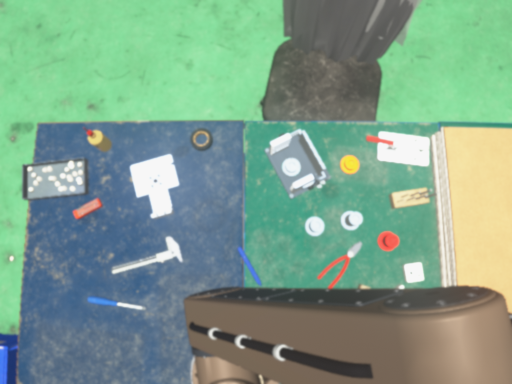

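The top view shows the plate at about (155,183), the jig at (297,162) with a hub in its nest at (290,167), and two grey hubs at (315,226) and (352,219). The orange look-alike is at (350,164) and the red one at (388,241). I'll enlarge both areas.

```bash
cat >> h.py <<'E'
def load(f):
    d=np.load('pics/'+f+'.npz',allow_pickle=True); return d['c'][0],d['s'][0]
from scipy.spatial.transform import Rotation as Ro
def T(c,s):
    if 'world_from_camera' in c: return c['world_from_camera']
    t=np.eye(4); t[:3,:3]=Ro.from_euler('xyz',s['tcp_rot']).as_matrix(); t[:3,3]=s['eef_pos']; return t@c['hand_eye']
def K(c):
    f=192/np.tan(np.radians(c['vertical_fov']/2)); return np.array([[f,0,c['cx']],[0,f,c['cy']],[0,0,1.]])
def pix2w(c,s,uv,z):
    # iteratively undistort (k1 r^2 of the true slopes), intersect plane z
    n=cv2.undistortPoints(np.array(uv,float).reshape(-1,1,2),K(c),np.array([c['k1'],0,0,0,0.])).reshape(-1,2)
    t=T(c,s); d=np.c_[n,np.ones(len(n))]@t[:3,:3].T; k=(np.broadcast_to(z,len(n))-t[2,3])/d[:,2]; return t[:3,3]+d*k[:,None]
def w2pix(c,s,P):
    t=np.linalg.inv(T(c,s)); P=np.array(P,float).reshape(-1,3)
    return cv2.projectPoints(P,cv2.Rodrigues(t[:3,:3])[0],t[:3,3],K(c),np.array([c['k1'],0,0,0,0.]))[0].reshape(-1,2)
E
python3 - <<'E'
from h import *
c,s=load('top0'); a=cv2.imread('pics/top0.png')
L=cv2.resize(a[145:225,120:186],None,fx=6,fy=6,interpolation=cv2.INTER_CUBIC)
R=cv2.resize(a[120:240,262:328],None,fx=5,fy=5,interpolation=cv2.INTER_CUBIC)
R2=cv2.resize(a[205:240,300:366],None,fx=6,fy=3.4,interpolation=cv2.INTER_CUBIC)
o=np.zeros((600,396+330+4,3),np.uint8);o[:480,:396]=L;o[:600,400:730]=R
cv2.imwrite('pics/crop1.png',o)
print(pix2w(c,s,[(155,183),(160,213),(155,157)],[5,40,5]).round(), pix2w(c,s,[(290,167),(315,226),(352,219)],[48,48,48]).round())
E
```

```text
[[548. 249.   5.]
 [453. 220.  40.]
 [630. 253.   5.]] [[ 587. -157.   48.]
 [ 414. -226.   48.]
 [ 434. -333.   48.]]
```

View pics/crop1.png

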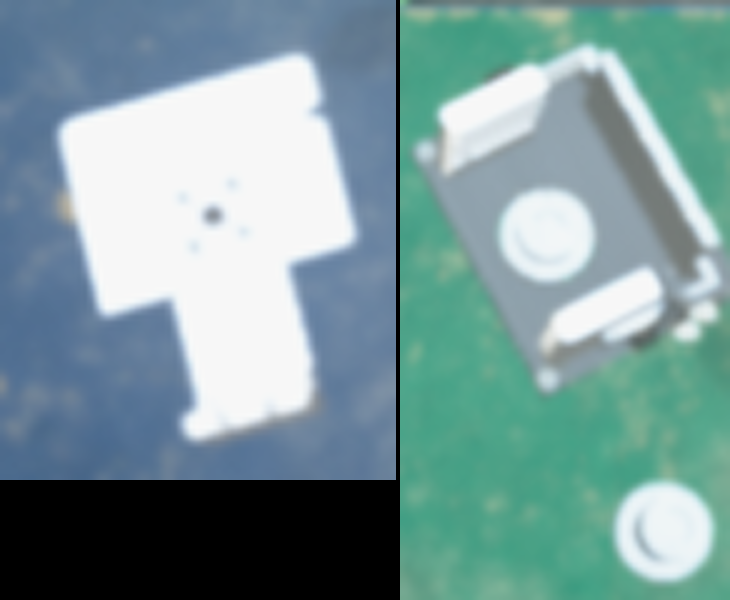

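```bash
cat >> h.py <<'E'
def plan(x,y,z,yaw):
    s=env.state(); R=Ro.from_euler('xyz',s['tcp_rot']).as_matrix()
    d=R.T@(np.array([x,y,z])-s['eef_pos']); a=(np.degrees(s['tcp_rot'][2])-yaw+180)%360-180
    print('shift',d.round(1),'turn',round(a,2),'now',s['eef_pos'].round(1),'rot',np.degrees(s['tcp_rot']).round(2),'F',s['ft_force'].round(1),'op',round(s['opening'],3),'grip',round(s['grip_force'],1),'t',s['t'])
E
python3 - <<'E'
from h import *
c,s=snap('wrist','w0'); print(c['hand_eye'].round(2),c['vertical_fov'],c['cx'],c['cy'])
plan(480,-120,340,30)
E
```

```text
[[  -0.     -0.97   -0.25   69.97]
 [   1.     -0.     -0.     -0.28]
 [   0.     -0.25    0.97 -169.99]
 [   0.      0.      0.      1.  ]] 64.34472518216239 255.21036259060958 187.00316966431265
shift [ 430.4 -380.9 -125.4] turn -14.49 now [ 167.2 -602.1  214.2] rot [-1.7995e+02 -1.0000e-02  1.5510e+01] F [ 0.1  0.3 -0. ] op 0.998 grip 0.0 t 0.15
```

```bash
python3 -c "
from h import *
plan(560,-80,330,30)"
```

```text
shift [ 518.2 -398.  -115.4] turn -14.49 now [ 167.2 -602.1  214.2] rot [-1.7995e+02 -1.0000e-02  1.5510e+01] F [ 0.1  0.3 -0. ] op 0.998 grip 0.0 t 0.15
```

Request:
arm_command:
  targets:
    - [20, -15, -20, -3, 1]
    - [60, -45, -50, -6, 1]
    - [100, -77, -80, -9, 1]
    - [140, -107, -100, -12, 1]
    - [180, -138, -115, -14.5, 1]

```text
t: 0.65
eef_pos: [290.8, -438.0, 323.1]
tcp_rot: [3.141, 0.0, 0.525]
ft_force: [1.2, -0.5, -0.3]
opening: 1.001
grip_force: 0.0
```

```bash
python3 -c "
from h import *
plan(560,-80,330,30)"
```

```text
shift [ 412.4 -174.7   -7.1] turn 0.1 now [ 290.8 -438.   323.1] rot [179.94   0.    30.1 ] F [ 1.2 -0.5 -0.3] op 1.001 grip 0.0 t 0.65
```

Request:
arm_command:
  targets:
    - [45, -19, 0, 0, 1]
    - [90, -38, 0, 0, 1]
    - [135, -57, 0, 0, 1]
    - [180, -76, 0, 0, 1]
    - [225, -95, 0, 0, 1]

```text
t: 1.15
eef_pos: [438.2, -242.7, 322.0]
tcp_rot: [3.141, 0.0, 0.524]
ft_force: [1.4, -0.4, -0.0]
opening: 1.001
grip_force: 0.0
```

Request:
arm_command:
  targets:
    - [45, -19, 0, 0, 1]
    - [90, -38, 0, 0, 1]
    - [135, -57, 0, 0, 1]
    - [175, -75, 0, 0, 1]
    - [175, -75, 0, 0, 1]

```text
t: 1.65
eef_pos: [553.3, -88.3, 321.3]
tcp_rot: [-3.141, -0.0, 0.528]
ft_force: [-1.0, -1.1, 0.4]
opening: 0.998
grip_force: 0.0
```

```bash
python3 -c "
from h import *
plan(560,-80,330,30)
snap('wrist','w1')
snap('scene','s1')
a=cv2.imread('pics/w1.png')
cv2.imwrite('pics/w1x.png',cv2.resize(a,(800,600),interpolation=cv2.INTER_CUBIC))
plan(455,222,250,104)"
```

```text
shift [10.  -3.8 -8.7] turn 0.26 now [553.3 -88.3 321.3] rot [-1.7995e+02 -1.0000e-02  3.0260e+01] F [-1.  -1.1  0.4] op 0.998 grip 0.0 t 1.65
shift [  73.9 -319.3   71.5] turn -73.86 now [551.5 -91.3 321.4] rot [-1.7997e+02  5.0000e-02  3.0140e+01] F [-0.1 -0.1 -0.3] op 0.998 grip 0.0 t 1.75
```

View pics/w1x.png

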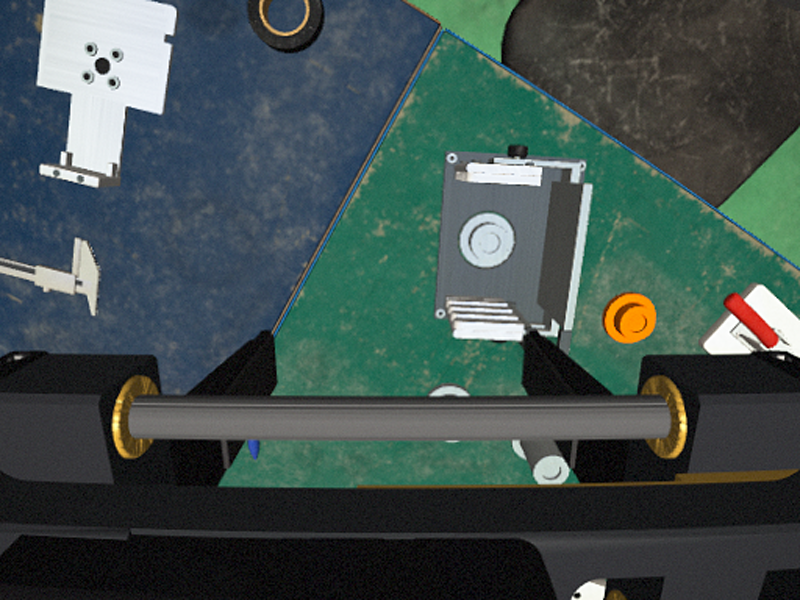

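The wrist view shows the jig with its open front on the left. The nest hub is at (487,240) in this enlarged picture. The tallest hub is on the table at (545,465) and another is partly hidden at (450,400). I'll enlarge the jig to judge the nest hub's height.

Run:
```python
from h import *
a=cv2.imread('pics/w1.png')
cv2.imwrite('pics/crop2.png',cv2.resize(a[92:224,272:392],None,fx=4.5,fy=4.5,interpolation=cv2.INTER_CUBIC))
```

```text
(no output)
```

View pics/crop2.png

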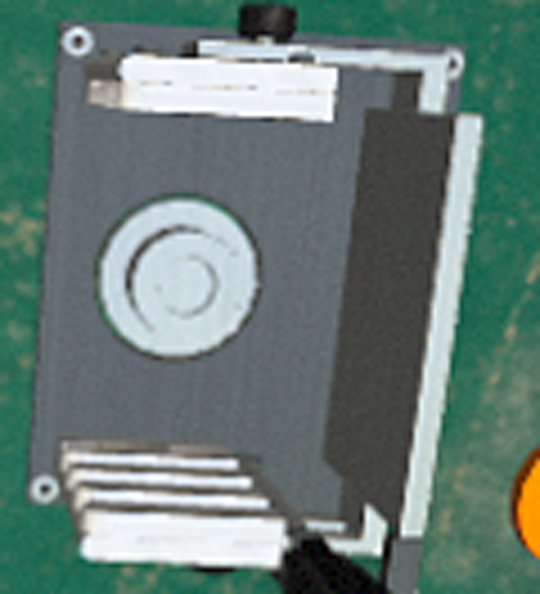

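Run:
```python
from h import *
c,s=load('w1')
cr=lambda p:(np.array(p,float)+.5)/4.5-.5+[272,92]
C=pix2w(c,s,[cr((62,22)),cr((467,45)),cr((30,500))],8); print('base corners',C.round(1))
e=C[2]-C[0]; print('width',np.linalg.norm(e),'len',np.linalg.norm(C[1]-C[0]))
print('yaw from front',np.degrees(np.arctan2(e[1],e[0]))+90,'side',np.degrees(np.arctan2(*(C[1]-C[0])[1::-1])))
F=pix2w(c,s,[cr((179,277))],10)[0]; print('flange',F, 'cam',T(c,s)[:3,3])
inv=lambda q:(q-[272,92]+.5)*4.5-.5
for h in(10,26,48,70):
    t=np.linspace(0,2*np.pi,9)[:-1]; r=28 if h==10 else 19
    print(h,inv(w2pix(c,s,np.c_[F[0]+r*np.cos(t),F[1]+r*np.sin(t),0*t+h])).round().tolist())
a=-np.pi/3
# cheek corner tops
yaw=np.radians(-60)
P=pix2w(c,s,[cr((127,57)),cr((337,68)),cr((85,562)),cr((280,568))],100); u=np.array([np.cos(yaw),np.sin(yaw)]);v=np.array([-u[1],u[0]])
print('cheek outer',[( ((p-F)[:2]@u).round(1),((p-F)[:2]@v).round(1)) for p in P], P.round(1).tolist())
print('base',[( ((p-F)[:2]@u).round(1),((p-F)[:2]@v).round(1)) for p in C])
```

```text
base corners [[ 651.9  -83.     8. ]
 [ 716.6 -206.7    8. ]
 [ 501.4 -161.7    8. ]]
width 169.8450008399535 len 139.6564832008397
yaw from front -62.3942045967253 side -62.413352983485034
flange [ 598.70537446 -163.86701252   10.        ] cam [613.64781834 -52.74917757 491.33074379]
10 [[222.0, 208.0], [162.0, 200.0], [112.0, 237.0], [102.0, 297.0], [137.0, 344.0], [196.0, 352.0], [245.0, 317.0], [256.0, 257.0]]
26 [[218.0, 236.0], [175.0, 230.0], [140.0, 256.0], [133.0, 298.0], [157.0, 331.0], [199.0, 337.0], [234.0, 312.0], [242.0, 270.0]]
48 [[231.0, 243.0], [187.0, 237.0], [151.0, 264.0], [143.0, 308.0], [168.0, 343.0], [212.0, 349.0], [248.0, 323.0], [257.0, 279.0]]
70 [[247.0, 252.0], [200.0, 245.0], [162.0, 274.0], [154.0, 320.0], [180.0, 356.0], [226.0, 363.0], [264.0, 335.0], [273.0, 289.0]]
cheek outer [(np.float64(-33.9), np.float64(73.9)), (np.float64(24.8), np.float64(71.6)), (np.float64(-40.7), np.float64(-73.8)), (np.float64(18.6), np.float64(-75.6))] [[645.8, -97.6, 100.0], [673.1, -149.6, 100.0], [514.4, -165.5, 100.0], [542.6, -217.8, 100.0]]
base [(np.float64(-43.5), np.float64(86.6)), (np.float64(96.1), np.float64(80.7)), (np.float64(-50.6), np.float64(-83.1))]
```

```bash
python3 -c "
from h import *
plan(530,140,250,104)"
```

```text
shift [  97.6 -210.7   71.5] turn -73.86 now [551.5 -91.3 321.4] rot [-1.7997e+02  5.0000e-02  3.0140e+01] F [-0.1 -0.1 -0.3] op 0.998 grip 0.0 t 1.75
```

Request:
arm_command:
  targets:
    - [10, -20, 5, -8, 1]
    - [20, -42, 10, -16, 1]
    - [30, -65, 20, -24, 1]
    - [40, -88, 30, -32, 1]
    - [50, -110, 40, -40, 1]

```text
t: 2.25
eef_pos: [539.0, 27.8, 281.7]
tcp_rot: [3.141, 0.0, 1.226]
ft_force: [-0.1, -0.5, 0.1]
opening: 1.005
grip_force: 0.0
```

```bash
python3 -c "
from h import *
plan(530,140,250,104)"
```

```text
shift [102.6 -46.4  31.7] turn -33.76 now [539.   27.8 281.7] rot [1.7999e+02 1.0000e-02 7.0240e+01] F [-0.1 -0.5  0.1] op 1.005 grip 0.0 t 2.25
```

Request:
arm_command:
  targets:
    - [25, -12, 10, -8, 1]
    - [50, -23, 20, -16, 1]
    - [75, -34, 30, -24, 1]
    - [100, -44, 32, -32, 1]
    - [102, -46, 32, -34, 1]

```text
t: 2.75
eef_pos: [530.8, 140.5, 249.5]
tcp_rot: [-3.141, -0.0, 1.82]
ft_force: [0.8, 0.5, 0.1]
opening: 1.002
grip_force: 0.0
```

```bash
python3 -c "
from h import *
plan(530,140,250,104)
snap('wrist','w2'); snap('top','t2')
a=cv2.imread('pics/w2.png')
cv2.imwrite('pics/w2x.png',cv2.resize(a,(800,600),interpolation=cv2.INTER_CUBIC))"
```

```text
shift [-0.3 -0.9 -0.5] turn 0.29 now [530.8 140.5 249.5] rot [-1.7995e+02 -1.0000e-02  1.0429e+02] F [0.8 0.5 0.1] op 1.002 grip 0.0 t 2.75
```

View pics/w2x.png

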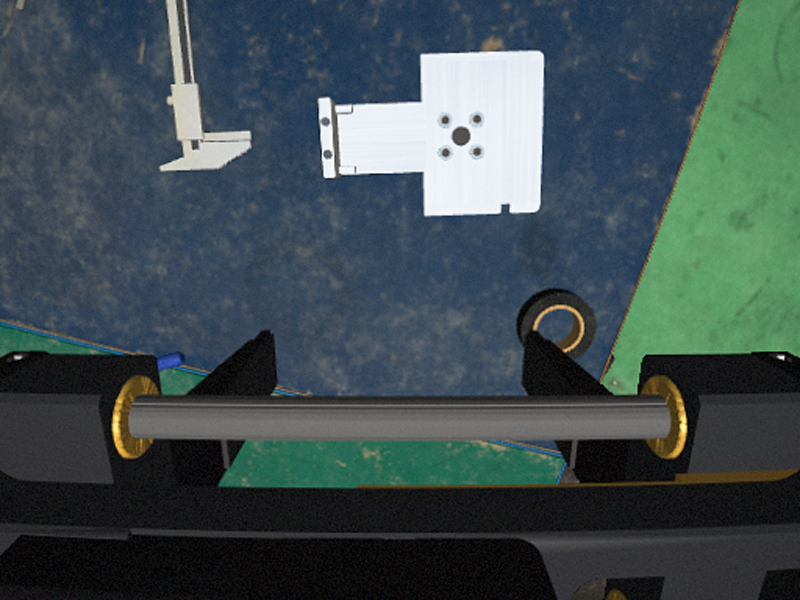

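The plate sits at about (480,135) with bushes up and its notch at (505,210). The grip bar is at (326,138).

Run:
```python
from h import *
c,s=load('w2'); n=lambda p:[((x+.5)/1.5625-.5,(y+.5)/1.5625-.5) for x,y in p]
C=pix2w(c,s,n([(421,53),(424,216),(542,213),(543,51)]),5)[:,:2]
d=lambda a:np.degrees(np.arctan2(a[1],a[0]))
print('sides',[np.linalg.norm(C[i]-C[(i+1)%4]).round(1) for i in range(4)])
print('yaw',d(C[0]-C[1])-90,d(C[2]-C[1]),d(C[3]-C[0]),'centre',C.mean(0))
ps=np.radians(np.mean([d(C[0]-C[1])-90,d(C[2]-C[1]),d(C[3]-C[0])])); u=np.array([np.cos(ps),np.sin(ps)])
print('grip from plate',C.mean(0)-125*u, 'yaw',np.degrees(ps))
B=pix2w(c,s,n([(319,98),(331,97),(333,178),(321,178)]),40)[:,:2]; print('bar',B.mean(0),'width',np.linalg.norm(B[3]-B[0]),np.linalg.norm(B[1]-B[0]),d(B[0]-B[3])-90,d(B[1]-B[2])-90)
h=pix2w(c,s,n([(461,136)]),5); print('hole',h)
g=(C.mean(0)-125*u)*.5+B.mean(0)*.5
plan(g[0],g[1],70,np.degrees(ps)+90)
```

```text
sides [np.float64(131.1), np.float64(102.3), np.float64(130.8), np.float64(98.8)]
yaw 15.966475985481424 15.912172017048887 15.73088208586062 centre [573.85040338 253.18398694]
grip from plate [453.61473213 219.00236382] yaw 15.869843362796978
bar [453.13926513 217.89828198] width 58.99379277330949 9.082511025318727 13.751545036820175 14.03923884658792
hole [[556.2566747  248.29016071   5.        ]]
shift [ 95.9 -56.3 180. ] turn -1.92 now [531.1 139.  250. ] rot [-1.8000e+02  2.0000e-02  1.0395e+02] F [ 0.7 -0.6  0.2] op 1.004 grip 0.0 t 2.85
```

Request:
arm_command:
  targets:
    - [30, -17, 40, -1, 1]
    - [60, -35, 80, -2, 1]
    - [90, -52, 110, -2, 1]
    - [96, -56, 145, -2, 1]
    - [96, -56, 160, -2, 1]

```text
t: 3.35
eef_pos: [452.1, 218.5, 87.9]
tcp_rot: [-3.139, 0.0, 1.848]
ft_force: [0.3, -0.6, -0.3]
opening: 1.0
grip_force: 0.0
```

```bash
python3 -c "
from h import *
plan(453.4,218.5,10,105.7)"
```

```text
shift [-0.3  1.5 77.9] turn 0.16 now [452.1 218.5  87.9] rot [-1.7983e+02  2.0000e-02  1.0586e+02] F [ 0.3 -0.6 -0.3] op 1.0 grip 0.0 t 3.35
```

Request:
arm_command:
  targets:
    - [0, 1, 30, 0, 1]
    - [0, 1, 55, 0, 1]
    - [0, 1, 70, 0, 1]
    - [0, 1, 76, 0, 1]
    - [0, 1, 76, 0, 1]

```text
t: 3.85
eef_pos: [455.0, 218.6, 13.7]
tcp_rot: [-3.141, 0.0, 1.848]
ft_force: [-0.4, 0.0, 0.3]
opening: 0.999
grip_force: 0.0
```

Request:
arm_command:
  targets:
    - [0, 0, 0, 0, 0.5]
    - [0, 0, 0, 0, 0]
    - [0, 0, 0, 0, 0]
    - [0, 0, 0, 0, 0]
    - [0, 0, 0, 0, 0]

```text
t: 4.35
eef_pos: [454.8, 219.7, 14.2]
tcp_rot: [3.141, 0.0, 1.85]
ft_force: [-0.6, -0.4, 0.0]
opening: 0.637
grip_force: 0.0
```

Request:
arm_command:
  targets:
    - [0, 0, 3, 0, 0]
    - [0, 0, 4, 0, 0]
    - [0, 0, 4, 0, 0]
    - [0, 0, 4, 0, 0]
    - [0, 0, 4, 0, 0]

```text
t: 4.85
eef_pos: [454.7, 219.6, 9.9]
tcp_rot: [-3.141, 0.0, 1.85]
ft_force: [-0.2, 0.2, -0.7]
opening: 0.216
grip_force: 0.0
```

Request:
arm_command:
  targets:
    - [0, 0, 0, 0, 0]
    - [0, 0, 0, 0, 0]
    - [0, 0, 0, 0, 0]
    - [0, 0, 0, 0, 0]
    - [0, 0, 0, 0, 0]

```text
t: 5.35
eef_pos: [454.5, 219.6, 9.9]
tcp_rot: [-3.141, 0.0, 1.85]
ft_force: [-1.0, -0.2, 0.9]
opening: 0.107
grip_force: 30.0
```

Request:
arm_command:
  targets:
    - [0, 0, -10, 0, 0]
    - [0, 0, -30, 0, 0]
    - [0, 0, -60, 0, 0]
    - [0, 0, -90, 0, 0]
    - [0, 0, -105, 0, 0]

```text
t: 5.85
eef_pos: [455.2, 219.8, 117.7]
tcp_rot: [3.139, -0.0, 1.85]
ft_force: [0.0, -0.6, -2.3]
opening: 0.102
grip_force: 30.0
```

```bash
python3 -c "
from h import *
plan(485.5,51.2,110,27.6)"
```

```text
shift [-170.4  -17.4    7.6] turn 78.41 now [455.2 219.8 117.7] rot [179.84  -0.   106.01] F [ 0.  -0.6 -2.3] op 0.102 grip 30.0 t 5.85
```

Request:
arm_command:
  targets:
    - [-10, -1, 0, 5, 0]
    - [-25, -3, 0, 13, 0]
    - [-45, -4, 0, 21, 0]
    - [-65, -6, 0, 29, 0]
    - [-85, -8, 0, 37, 0]

```text
t: 6.35
eef_pos: [470.5, 135.0, 115.5]
tcp_rot: [3.141, -0.0, 1.199]
ft_force: [1.0, -0.4, -2.5]
opening: 0.105
grip_force: 30.0
```

```bash
python3 -c "
from h import *
plan(485.5,51.2,110,27.6)"
```

```text
shift [-72.6  44.5   5.5] turn 41.09 now [470.5 135.  115.5] rot [ 1.7998e+02 -1.0000e-02  6.8690e+01] F [ 1.  -0.4 -2.5] op 0.105 grip 30.0 t 6.35
```

Request:
arm_command:
  targets:
    - [-18, 11, 0, 8, 0]
    - [-36, 22, 0, 16, 0]
    - [-52, 33, 0, 24, 0]
    - [-66, 42, 0, 32, 0]
    - [-72, 44, 0, 39, 0]

```text
t: 6.85
eef_pos: [486.1, 51.5, 115.5]
tcp_rot: [3.141, -0.001, 0.517]
ft_force: [0.3, 0.3, -2.3]
opening: 0.101
grip_force: 30.0
```

Request:
arm_command:
  targets:
    - [0, 0, 0, 1, 0]
    - [0, 0, 0, 2, 0]
    - [0, 0, 0, 2, 0]
    - [0, 0, 0, 2, 0]

```text
t: 7.25
eef_pos: [485.7, 53.2, 115.0]
tcp_rot: [3.142, -0.0, 0.491]
ft_force: [0.1, -0.2, -1.6]
opening: 0.105
grip_force: 30.0
```

```bash
python3 -c "
from h import *
plan(485.5,51.2,110,27.6)
snap('wrist','w3'); snap('top','t3'); snap('scene','s3')
a=cv2.imread('pics/w3.png')
cv2.imwrite('pics/w3x.png',cv2.resize(a,(800,600),interpolation=cv2.INTER_CUBIC))"
```

```text
shift [-1.1  1.7  5. ] turn 0.55 now [485.7  53.2 115. ] rot [179.99  -0.    28.15] F [ 0.1 -0.2 -1.6] op 0.105 grip 30.0 t 7.25
```

View pics/w3x.png

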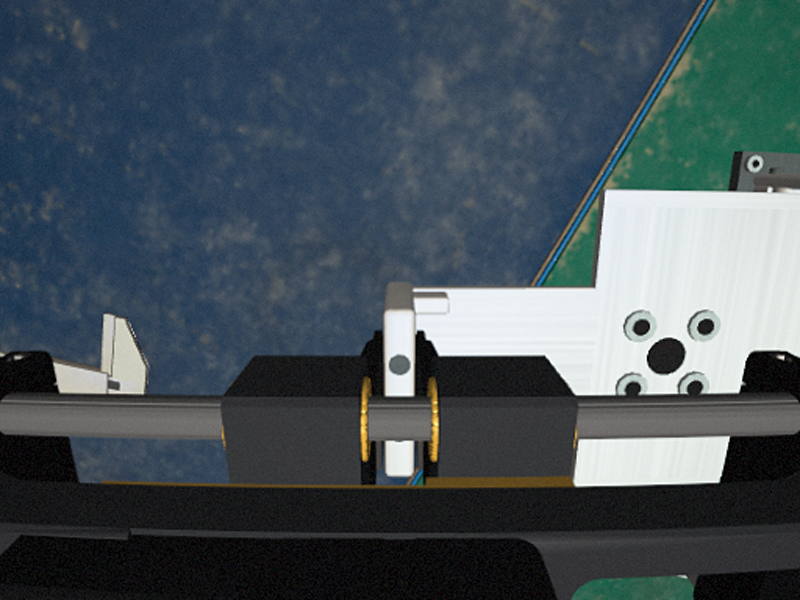

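```bash
cat >> h.py <<'E'
from scipy.ndimage import map_coordinates
def edge(g,a,b,sgn=0,n=40,w=5,m=.08):
    """sub-pixel edge points along segment a-b (pixels), strongest gradient along the normal"""
    a,b=np.array(a,float),np.array(b,float); d=(b-a)/np.linalg.norm(b-a); nn=np.array([-d[1],d[0]]); o=np.arange(-w,w+.01,.2); out=[]
    for t in np.linspace(m,1-m,n):
        q=(a+t*(b-a))[:,None]+nn[:,None]*o; p=map_coordinates(g,[q[1],q[0]],order=1); gr=np.gradient(cv2.GaussianBlur(p.reshape(1,-1),(0,0),3).ravel()); gr=gr*sgn if sgn else abs(gr)
        out.append(q[:,gr.argmax()])
    out=np.array(out); k=np.median((out-a)@nn); r=(out-a)@nn; return out[abs(r-np.median(r))<1.5+abs(w)*.1]
def gray(f): return cv2.imread('pics/'+f+'.png',0).astype(np.float32)
E
python3 - <<'E'
from h import *
def fitline(P):
    vx,vy,x,y=cv2.fitLine(P[:,:2].astype(np.float32),cv2.DIST_HUBER,0,.01,.01).ravel(); return np.array([vx,vy]),np.array([x,y])
def toolpts(c,s,uv,zw):
    P=pix2w(c,s,uv,zw); R=Ro.from_euler('xyz',s['tcp_rot']).as_matrix(); return (P-s['eef_pos'])@R
n=lambda x,y:((x+.5)/1.5625-.5,(y+.5)/1.5625-.5)
c,s=load('w3'); g=gray('w3'); z=s['eef_pos'][2]-9.9
def tl(a,b,zz): 
    e=edge(g,n(*a),n(*b)); P=toolpts(c,s,e,zz); v,p=fitline(P); return v,p,len(e)
for nm,a,b,zz in[('left edge',(625,190),(795,194),z+5),('rear edge',(604,205),(597,280),z+5),('tongue left',(470,288),(585,289),z+5),('bar rear top',(385,320),(385,465),z+40)]:
    v,p,k=tl(a,b,zz); print(nm,'ang',np.degrees(np.arctan2(v[1],v[0])).round(2),p.round(2),k)
print('hole',toolpts(c,s,[n(666,356)],z+5))
E
```

```text
left edge ang 89.98 [ 63.53 115.61] 38
rear edge ang 0.31 [44.61 74.25] 40
tongue left ang 89.57 [26.72 48.26] 40
bar rear top ang -0.14 [ 1.79 -5.21] 35
hole [[ -1.47121255 106.36971017   4.90932921]]
```

Run:
```python
from h import *
from scipy.optimize import least_squares
c,s=load('w1'); g=gray('w1')
def W(p,P):
    P=np.atleast_2d(P).astype(float); a=p[2]; R=np.array([[np.cos(a),-np.sin(a)],[np.sin(a),np.cos(a)]]); return np.c_[P[:,:2]@R.T+p[:2],P[:,2]]
p0=np.array([598.5,-165,np.radians(-62.4)])
inv=lambda q:(q-[272,92]+.5)*4.5-.5
t=np.linspace(0,2*np.pi,25)
xb=-49
segs={'bfront':[(xb,-84,8),(xb,84,8)],'bleft':[(xb,86,8),(xb+45,86,8)],'clout':[(-37,74,100),(20,74,100)],'clrear':[(22,60,100),(22,73,100)],'crout':[(-37,-74,100),(0,-74,100)]}
for k,v in segs.items(): print(k,inv(w2pix(c,s,W(p0,v))).round().tolist())
obs={k:edge(g,*w2pix(c,s,W(p0,v)),w=4) for k,v in segs.items()}
def fit(use):
    def res(q):
        r=[]
        for k in use:
            v=np.array(segs[k],float)
            if k=='bfront': v[:,0]=q[3]
            ab=w2pix(c,s,W(q[:3],v)); d=(ab[1]-ab[0]);d/=np.linalg.norm(d); r+=list(((obs[k]-ab[0])@np.array([-d[1],d[0]]))/len(obs[k])**.5)
        return np.array(r)
    q=least_squares(res,[*p0,xb],loss='soft_l1',f_scale=.3); return q.x,{k:0 for k in use}
for use in(['bfront','bleft','clout','clrear','crout'],['bfront','clout','crout','clrear'],):
    q,_=fit(use); print(use,q[:2].round(2),np.degrees(q[2]).round(2),q[3].round(2))
    for k in segs:
        v=np.array(segs[k],float)
        if k=='bfront': v[:,0]=q[3]
        ab=w2pix(c,s,W(q[:3],v)); d=(ab[1]-ab[0]);d/=np.linalg.norm(d); r=(obs[k]-ab[0])@np.array([-d[1],d[0]]); print('  ',k,len(r),r.mean().round(2),r.std().round(2))
# flange: green hole rim / flange by sub-pixel radial edges on z=8 hole circle r=29
q=q[:3]; t=np.linspace(0,2*np.pi,60,endpoint=False)
def circ(r,z,x,y): return w2pix(c,s,np.c_[x+r*np.cos(t),y+r*np.sin(t),0*t+z])
e=[]
cen=circ(28,10,598.7,-163.9)
for i in range(60):
    a,b=cen[i],cen[(i+1)%60]; o=edge(g,a,b,n=1,w=2.5,m=.5); e+=list(o)
P=pix2w(c,s,e,10)[:,:2]
f=least_squares(lambda m:np.hypot(*(P-m[:2]).T)-m[2],[598.7,-163.9,28],loss='soft_l1').x; print('flange',f)
im=cv2.imread('pics/w1.png')[92:224,272:392]; im=cv2.resize(im,None,fx=4.5,fy=4.5,interpolation=cv2.INTER_CUBIC)
def dr(P,col): cv2.polylines(im,[inv(w2pix(c,s,W(q,P))).round().astype(int)],False,col,1)
for y in(74,59,-59,-74): dr([(-39,y,100),(22,y,100)],(0,0,255))
for y in(59,-59):
  for z in(34,42,56,64): dr([(-39,y,z),(22,y,z)],(255,0,255))
dr([(-49,-86,8),(-49,86,8),(91,86,8)],(0,255,255))
for h,r in((10,28),(26,19)): dr(np.c_[r*np.cos(t),r*np.sin(t),0*t+h],(0,0,255))
cv2.imwrite('pics/ov1.png',im)
```

```text
bfront [[27.0, 499.0], [59.0, 26.0]]
bleft [[59.0, 20.0], [191.0, 27.0]]
clout [[130.0, 54.0], [334.0, 65.0]]
clrear [[336.0, 117.0], [341.0, 69.0]]
crout [[90.0, 560.0], [212.0, 565.0]]
['bfront', 'bleft', 'clout', 'clrear', 'crout'] [ 597.77 -164.03] -62.57 -47.01
   bfront 37 -0.01 0.32
   bleft 35 0.01 0.58
   clout 39 0.2 0.26
   clrear 40 -0.0 0.15
   crout 40 -0.21 0.13
['bfront', 'clout', 'crout', 'clrear'] [ 597.67 -163.93] -62.68 -46.88
   bfront 37 -0.01 0.32
   bleft 35 0.02 0.59
   clout 39 0.18 0.27
   clrear 40 -0.0 0.15
   crout 40 -0.21 0.14
flange [ 598.06406712 -163.91462012   27.50850367]
```

View pics/ov1.png

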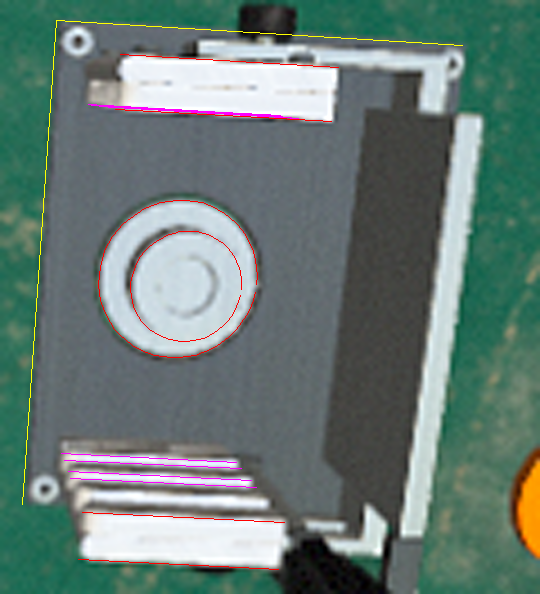

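The overlay fits: the hub in the nest is 26 mm tall (hub_low), so the lowest rails are the ones to use. Jig pose is (597.8, -164.0), yaw -62.6°. Next I move to the stand-off.

```bash
cat >> h.py <<'E'
U=np.array([np.cos(np.radians(-62.6)),np.sin(np.radians(-62.6))]); V=np.array([-U[1],U[0]])
def goto(X,z=45.4,lat=0,tx=-1.5):
    p=np.array([597.8,-164.])-tx*V+lat*V+(X-124.5)*U; plan(p[0],p[1],z,27.4)
def where():
    s=env.state(); d=s['eef_pos'][:2]-np.array([597.8,-164.])-1.5*V; print('X',round(d@U+124.5,2),'lat',round(d@V,2),'z',s['eef_pos'][2].round(2),'yaw',np.degrees(s['tcp_rot'][2]).round(2),'F u,v,z',(s['ft_force'][:2]@U).round(1),(s['ft_force'][:2]@V).round(1),s['ft_force'][2].round(1),'M',s['moment'].round(2))
E
python3 -c "
from h import *
goto(-109); where()"
```

```text
shift [ 1.  10.8 69.5] turn 0.69 now [485.7  53.1 114.9] rot [180.     0.    28.09] F [ 0.9 -0.4 -2.4] op 0.105 grip 30.0 t 7.4
X -119.8 lat -1.15 z 114.93 yaw 28.09 F u,v,z 0.7 0.6 -2.4 M [0.17 0.09 0.03]
```

Request:
arm_command:
  targets:
    - [1, 3, 10, 0.7, 0]
    - [1, 6, 30, 0.7, 0]
    - [1, 9, 50, 0.7, 0]
    - [1, 11, 65, 0.7, 0]
    - [1, 11, 69.5, 0.7, 0]

```text
t: 7.9
eef_pos: [491.2, 43.3, 43.5]
tcp_rot: [-3.14, 0.002, 0.476]
ft_force: [-0.1, -0.3, -2.3]
opening: 0.104
grip_force: 30.0
```

Request:
arm_command:
  targets:
    - [0, 0, 0, 0, 0]
    - [0, 0, 0, 0, 0]
    - [0, 0, 0, 0, 0]

```text
t: 8.2
eef_pos: [492.1, 43.6, 46.1]
tcp_rot: [3.141, -0.001, 0.477]
ft_force: [-0.2, -1.6, -2.0]
opening: 0.102
grip_force: 30.0
```

```bash
python3 -c "
from h import *
goto(-109); where()
snap('wrist','w4'); snap('scene','s4')
a=cv2.imread('pics/w4.png')[60:240,330:]; b=cv2.imread('pics/s4.png')[150:384,120:420]
a=cv2.resize(a,None,fx=2.2,fy=2.2,interpolation=cv2.INTER_CUBIC); b=cv2.resize(b,None,fx=1.3,fy=1.3)
o=np.zeros((600,800,3),np.uint8); o[:a.shape[0],:a.shape[1]]=a; o[:b.shape[0],405:405+b.shape[1]]=b
cv2.imwrite('pics/v4.png',o)"
```

```text
shift [-0.2 -0.6  0.7] turn -0.08 now [492.1  43.6  46.1] rot [ 1.7996e+02 -6.0000e-02  2.7320e+01] F [-0.2 -1.6 -2. ] op 0.102 grip 30.0 t 8.2
X -108.44 lat 0.22 z 46.07 yaw 27.32 F u,v,z 1.3 -0.9 -2.0 M [ 0.13  0.06 -0.01]
```

View pics/v4.png

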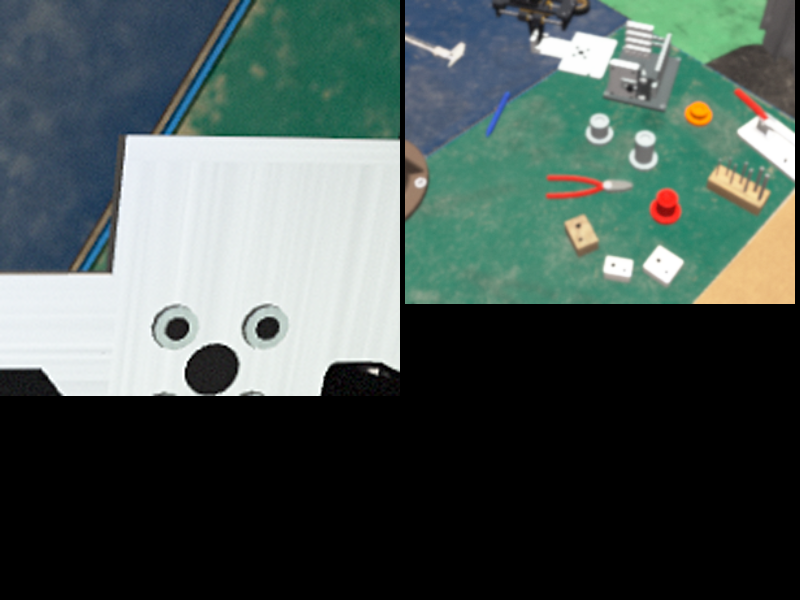

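The scene crop shows the plate level with the jig's mouth, with the mid and tall hubs on the table at (600,128) and (645,150). That agrees with the low hub being in the nest.

Request:
arm_command:
  targets:
    - [0, 5, 0.5, 0, 0]
    - [0, 10, 0.5, 0, 0]
    - [0, 15, 0.5, 0, 0]
    - [0, 19, 0.5, 0, 0]
    - [0, 22, 0.5, 0, 0]

```text
t: 8.8
eef_pos: [502.1, 23.5, 44.9]
tcp_rot: [3.141, -0.0, 0.476]
ft_force: [1.5, -0.5, -2.4]
opening: 0.102
grip_force: 30.0
```

```bash
python3 -c "
from h import *
where()"
```

```text
X -86.0 lat -0.18 z 44.91 yaw 27.3 F u,v,z 1.1 1.1 -2.4 M [ 0.11  0.09 -0.01]
```

Request:
arm_command:
  targets:
    - [0, 2, 0, 0, 0]
    - [0, 4, 0, 0, 0]
    - [0, 6, 0, 0, 0]
    - [0, 6, 0, 0, 0]

```text
t: 9.2
eef_pos: [504.7, 18.5, 44.9]
tcp_rot: [3.141, 0.0, 0.477]
ft_force: [-0.3, -0.2, -2.3]
opening: 0.102
grip_force: 30.0
```

```bash
python3 -c "
from h import *
where()"
```

```text
X -80.37 lat -0.14 z 44.91 yaw 27.31 F u,v,z -0.0 -0.4 -2.3 M [0.13 0.11 0.09]
```

Request:
arm_command:
  targets:
    - [0, 4, 0, 0, 0]
    - [0, 8, 0, 0, 0]
    - [0, 12, 0, 0, 0]
    - [0, 16, 0, 0, 0]
    - [0, 20, 0, 0, 0]

```text
t: 9.7
eef_pos: [514.0, 0.5, 44.9]
tcp_rot: [3.142, 0.0, 0.477]
ft_force: [0.9, 0.0, -1.8]
opening: 0.101
grip_force: 30.0
```

```bash
python3 -c "
from h import *
where()"
```

```text
X -60.15 lat -0.2 z 44.93 yaw 27.31 F u,v,z 0.4 0.8 -1.8 M [ 0.19  0.05 -0.02]
```

Request:
arm_command:
  targets:
    - [0, 4, 0, 0, 0]
    - [0, 8, 0, 0, 0]
    - [0, 12, 0, 0, 0]
    - [0, 16, 0, 0, 0]
    - [0, 20, 0, 0, 0]

```text
t: 10.2
eef_pos: [523.1, -17.2, 44.9]
tcp_rot: [3.142, 0.0, 0.477]
ft_force: [-0.1, -0.7, -2.3]
opening: 0.1
grip_force: 30.0
```

```bash
python3 -c "
from h import *
where()"
```

```text
X -40.18 lat -0.22 z 44.92 yaw 27.32 F u,v,z 0.6 -0.4 -2.3 M [ 0.12  0.03 -0.  ]
```

Request:
arm_command:
  targets:
    - [0, 3, 0, 0, 0]
    - [0, 6, 0, 0, 0]
    - [0, 9, 0, 0, 0]
    - [0, 11, 0, 0, 0]
    - [0, 12, 0, 0, 0]

```text
t: 10.7
eef_pos: [528.6, -27.7, 44.9]
tcp_rot: [3.142, 0.0, 0.477]
ft_force: [-0.4, 0.0, -1.7]
opening: 0.103
grip_force: 30.0
```

Request:
arm_command:
  targets:
    - [0, 1.2, 0, 0, 0]
    - [0, 2.4, 0, 0, 0]
    - [0, 3.6, 0, 0, 0]
    - [0, 4.8, 0, 0, 0]
    - [0, 6, 0, 0, 0]

```text
t: 11.2
eef_pos: [531.1, -32.6, 44.9]
tcp_rot: [-3.141, 0.0, 0.477]
ft_force: [0.5, 5.3, -0.7]
opening: 0.1
grip_force: 30.0
```

```bash
python3 -c "
from h import *
where()"
```

```text
X -22.88 lat -0.2 z 44.92 yaw 27.32 F u,v,z -4.5 2.9 -0.7 M [ 1.1  -0.    0.17]
```

Request:
arm_command:
  targets:
    - [0, 0.7, 0, 0, 0]
    - [0, 1.4, 0, 0, 0]
    - [0, 2, 0, 0, 0]

```text
t: 11.5
eef_pos: [532.4, -34.5, 45.0]
tcp_rot: [3.141, -0.0, 0.477]
ft_force: [1.7, 4.4, -2.2]
opening: 0.102
grip_force: 30.0
```

```bash
python3 -c "
from h import *
where()"
```

```text
X -20.55 lat -0.02 z 45.0 yaw 27.35 F u,v,z -3.1 3.5 -2.2 M [ 0.84 -0.21  0.35]
```

Request:
arm_command:
  targets:
    - [0, 1, 0, 0, 0]
    - [0, 2, 0, 0, 0]
    - [0, 3, 0, 0, 0]
    - [0, 4, 0, 0, 0]
    - [0, 5, 0, 0, 0]

```text
t: 12.0
eef_pos: [534.5, -39.3, 45.0]
tcp_rot: [3.141, -0.0, 0.477]
ft_force: [0.7, 2.5, -1.4]
opening: 0.106
grip_force: 30.0
```

```bash
python3 -c "
from h import *
where()"
```

```text
X -15.32 lat -0.27 z 44.96 yaw 27.32 F u,v,z -1.8 1.8 -1.4 M [ 0.52 -0.18  0.39]
```

Request:
arm_command:
  targets:
    - [0, 2, 0, 0, 0]
    - [0, 4, 0, 0, 0]
    - [0, 6, 0, 0, 0]
    - [0, 8, 0, 0, 0]
    - [0, 10, 0, 0, 0]

```text
t: 12.5
eef_pos: [539.2, -48.2, 44.9]
tcp_rot: [3.141, -0.0, 0.477]
ft_force: [1.6, 3.0, -1.4]
opening: 0.102
grip_force: 30.0
```

```bash
python3 -c "
from h import *
where()"
```

```text
X -5.3 lat -0.23 z 44.94 yaw 27.31 F u,v,z -2.0 2.8 -1.4 M [ 0.57 -0.29  0.41]
```

Request:
arm_command:
  targets:
    - [0, 1, 0, 0, 0]
    - [0, 2, 0, 0, 0]
    - [0, 3, 0, 0, 0]
    - [0, 4, 0, 0, 0]
    - [0, 5, 0, 0, 0]

```text
t: 13.0
eef_pos: [541.4, -52.5, 44.9]
tcp_rot: [3.141, 0.0, 0.477]
ft_force: [1.8, 2.1, -2.3]
opening: 0.107
grip_force: 30.0
```

```bash
python3 -c "
from h import *
where()"
```

```text
X -0.46 lat -0.26 z 44.94 yaw 27.32 F u,v,z -1.0 2.5 -2.3 M [ 0.62 -0.29  0.41]
```

Request:
arm_command:
  targets:
    - [0, 0.8, 0, 0, 0]
    - [0, 1.6, 0, 0, 0]
    - [0, 2.4, 0, 0, 0]
    - [0, 3.2, 0, 0, 0]
    - [0, 4, 0, 0, 0]

```text
t: 13.5
eef_pos: [543.2, -56.1, 44.9]
tcp_rot: [3.141, 0.0, 0.477]
ft_force: [1.0, 1.3, -2.6]
opening: 0.106
grip_force: 30.0
```

Request:
arm_command:
  targets:
    - [0, 0.5, 0, 0, 0]
    - [0, 1, 0, 0, 0]
    - [0, 1.5, 0, 0, 0]

```text
t: 13.8
eef_pos: [543.9, -57.5, 44.9]
tcp_rot: [3.141, 0.0, 0.477]
ft_force: [2.0, -0.8, -1.9]
opening: 0.108
grip_force: 30.1
```

```bash
python3 -c "
from h import *
where()"
```

```text
X 5.15 lat -0.32 z 44.94 yaw 27.32 F u,v,z 1.6 1.4 -1.9 M [ 0.11 -0.27  0.47]
```

Request:
arm_command:
  targets:
    - [0, 0.3, 0, 0, 0]
    - [0, 0.6, 0, 0, 0]
    - [0, 0.9, 0, 0, 0]

```text
t: 14.1
eef_pos: [544.4, -58.3, 44.9]
tcp_rot: [3.141, 0.0, 0.477]
ft_force: [2.8, -2.0, -2.7]
opening: 0.102
grip_force: 30.1
```

```bash
python3 -c "
from h import *
where()"
```

```text
X 6.05 lat -0.3 z 44.93 yaw 27.32 F u,v,z 3.1 1.5 -2.7 M [-0.15 -0.26  0.45]
```

Request:
arm_command:
  targets:
    - [0, 0.2, 0, 0, 0]
    - [0, 0.4, 0, 0, 0]
    - [0, 0.6, 0, 0, 0]

```text
t: 14.4
eef_pos: [544.8, -58.8, 45.0]
tcp_rot: [3.141, -0.0, 0.477]
ft_force: [2.4, -1.5, -3.0]
opening: 0.104
grip_force: 30.0
```

```bash
python3 -c "
from h import *
where()"
```

```text
X 6.75 lat -0.15 z 44.98 yaw 27.31 F u,v,z 2.4 1.4 -3.0 M [-0.24 -0.47  0.45]
```

Request:
arm_command:
  targets:
    - [0, 0.2, 0, 0, 0]
    - [0, 0.4, 0, 0, 0]
    - [0, 0.4, 0, 0, 0]

```text
t: 14.7
eef_pos: [544.8, -59.0, 44.9]
tcp_rot: [3.141, -0.0, 0.477]
ft_force: [2.9, -1.8, -3.2]
opening: 0.102
grip_force: 30.0
```

```bash
python3 -c "
from h import *
where()"
```

```text
X 6.92 lat -0.26 z 44.95 yaw 27.31 F u,v,z 3.0 1.7 -3.2 M [-0.28 -0.43  0.4 ]
```

Request:
arm_command:
  targets:
    - [0, 0.2, 0, 0, 0]
    - [0, 0.4, 0, 0, 0]
    - [0, 0.4, 0, 0, 0]

```text
t: 15.0
eef_pos: [544.9, -59.4, 44.9]
tcp_rot: [-3.142, 0.0, 0.477]
ft_force: [2.5, -2.9, -3.3]
opening: 0.099
grip_force: 30.0
```

```bash
python3 -c "
from h import *
where()"
```

```text
X 7.25 lat -0.35 z 44.93 yaw 27.31 F u,v,z 3.7 0.9 -3.3 M [-0.26 -0.29  0.27]
```

Request:
arm_command:
  targets:
    - [0, 0.2, 0, 0, 0]
    - [0, 0.4, 0, 0, 0]
    - [0, 0.4, 0, 0, 0]

```text
t: 15.3
eef_pos: [544.9, -59.7, 44.9]
tcp_rot: [-3.141, 0.0, 0.477]
ft_force: [0.3, -2.6, -2.4]
opening: 0.104
grip_force: 30.0
```

```bash
python3 -c "
from h import *
where()"
```

```text
X 7.55 lat -0.43 z 44.89 yaw 27.3 F u,v,z 2.5 -0.9 -2.4 M [-0.19 -0.12  0.17]
```

Request:
arm_command:
  targets:
    - [0, 0.2, 0, 0, 0]
    - [0, 0.4, 0, 0, 0]
    - [0, 0.4, 0, 0, 0]

```text
t: 15.6
eef_pos: [545.0, -59.9, 44.9]
tcp_rot: [-3.141, 0.0, 0.476]
ft_force: [0.8, -0.4, -2.4]
opening: 0.103
grip_force: 30.0
```

```bash
python3 -c "
from h import *
where()"
```

```text
X 7.84 lat -0.46 z 44.86 yaw 27.3 F u,v,z 0.7 0.6 -2.4 M [0.1  0.02 0.04]
```

Request:
arm_command:
  targets:
    - [0, 0.2, 0, 0, 0]
    - [0, 0.4, 0, 0, 0]
    - [0, 0.4, 0, 0, 0]

```text
t: 15.9
eef_pos: [545.3, -60.4, 44.9]
tcp_rot: [-3.141, 0.0, 0.477]
ft_force: [-0.6, 0.3, -2.2]
opening: 0.103
grip_force: 30.0
```

```bash
python3 -c "
from h import *
where()"
```

```text
X 8.35 lat -0.38 z 44.86 yaw 27.31 F u,v,z -0.5 -0.4 -2.2 M [0.14 0.17 0.04]
```

Request:
arm_command:
  targets:
    - [0, 0.2, 0, 0, 0]
    - [0, 0.4, 0, 0, 0]
    - [0, 0.4, 0, 0, 0]

```text
t: 16.2
eef_pos: [545.3, -60.4, 44.9]
tcp_rot: [-3.141, 0.001, 0.477]
ft_force: [-2.2, 4.5, -0.4]
opening: 0.104
grip_force: 30.0
```

```bash
python3 -c "
from h import *
where()"
```

```text
X 8.39 lat -0.46 z 44.88 yaw 27.32 F u,v,z -4.9 0.1 -0.4 M [0.86 0.41 0.04]
```

Request:
arm_command:
  targets:
    - [0, 0.1, 0, 0, 0]
    - [0, 0.2, 0, 0, 0]
    - [0, 0.2, 0, 0, 0]

```text
t: 16.5
eef_pos: [545.2, -60.4, 44.9]
tcp_rot: [-3.141, 0.001, 0.477]
ft_force: [-2.0, 6.8, -0.6]
opening: 0.107
grip_force: 30.0
```

```bash
python3 -c "
from h import *
where()"
```

```text
X 8.38 lat -0.5 z 44.86 yaw 27.32 F u,v,z -7.0 1.4 -0.6 M [1.11 0.44 0.01]
```

Request:
arm_command:
  targets:
    - [0, -0.1, 0.3, 0, 0]
    - [0, -0.2, 0.6, 0, 0]
    - [0, -0.2, 0.9, 0, 0]

```text
t: 16.8
eef_pos: [545.3, -60.4, 44.0]
tcp_rot: [-3.141, 0.0, 0.477]
ft_force: [-3.5, 5.1, 1.0]
opening: 0.101
grip_force: 30.0
```

```bash
python3 -c "
from h import *
where()"
```

```text
X 8.4 lat -0.43 z 44.03 yaw 27.32 F u,v,z -6.2 -0.8 1.0 M [1.04 0.48 0.06]
```

Request:
arm_command:
  targets:
    - [0, 0, 0, 0, 0.2]
    - [0, 0, 0, 0, 0.3]
    - [0, 0, 0, 0, 0.4]
    - [0, 0, 0, 0, 0.5]
    - [0, 0, 0, 0, 0.5]

```text
t: 17.3
eef_pos: [545.8, -60.9, 44.1]
tcp_rot: [3.141, -0.0, 0.477]
ft_force: [0.3, -0.6, -0.2]
opening: 0.463
grip_force: 0.0
```

```bash
python3 -c "
from h import *
where()"
```

```text
X 9.05 lat -0.23 z 44.11 yaw 27.31 F u,v,z 0.7 -0.0 -0.2 M [-0.06 -0.    0.02]
```

Released with no residual force. Next I lift straight up and check.

Request:
arm_command:
  targets:
    - [0, 0, -5, 0, 0.5]
    - [0, 0, -20, 0, 0.5]
    - [0, 0, -45, 0, 0.5]
    - [0, 0, -80, 0, 0.5]
    - [0, 0, -120, 0, 0.5]

```text
t: 17.8
eef_pos: [545.1, -60.7, 165.0]
tcp_rot: [-3.141, 0.001, 0.477]
ft_force: [0.2, 0.0, -1.2]
opening: 0.501
grip_force: 0.0
```

Request:
arm_command:
  targets:
    - [-30, 0, -40, 0, 0.5]
    - [-60, -20, -80, 0, 0.5]
    - [-90, -40, -120, 0, 0.5]
    - [-90, -40, -130, 0, 0.5]
    - [-90, -40, -130, 0, 0.5]

```text
t: 18.3
eef_pos: [447.2, -66.6, 296.8]
tcp_rot: [3.138, -0.004, 0.477]
ft_force: [0.4, -0.2, -0.4]
opening: 0.501
grip_force: 0.0
```

```bash
python3 -c "
from h import *
where()
c,s=snap('wrist','w5'); snap('scene','s5')
a=cv2.imread('pics/w5.png'); b=cv2.imread('pics/s5.png')[120:260,260:420]
a=cv2.resize(a[0:230,140:512],None,fx=2.1,fy=2.1,interpolation=cv2.INTER_CUBIC)[:, :800]
cv2.imwrite('pics/v5.png',a)"
```

```text
X -31.28 lat -90.37 z 296.77 yaw 27.3 F u,v,z 0.4 0.3 -0.4 M [-0.01 -0.06  0.01]
```

View pics/v5.png

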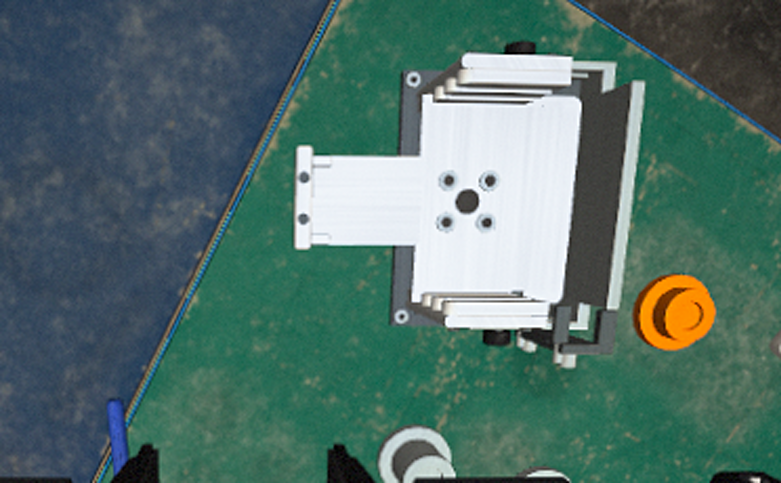

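```bash
python3 -c "
from h import *
c,s=load('w5'); n=[((x+.5)/2.1-.5+140,(y+.5)/2.1-.5) for x,y in[(467,201),(424,97),(413,302),(311,147)]]
for z in(39,61):
  P=pix2w(c,s,n,[z,z,z,z+35])[:,:2]-[597.8,-164.]; print(z,np.c_[P@U,P@V].round(1).tolist())
"
```

```text
39 [[-9.7, -0.2], [-41.4, 62.9], [-41.3, -65.8], [-115.5, 28.1]]
61 [[-17.2, -1.2], [-47.3, 58.7], [-47.3, -63.4], [-117.8, 25.5]]
```

The plate is at X≈8.6, against the stop felt at 8.4. Its measured width fits the low rail height (128.7 mm, against 122 mm if it were on the middle pair). I'm handing in.

```bash
python3 -c "
from h import *
print(env.job_done())"
```

```text
the job is handed in; nothing more can be done
None
```

The drill guide plate is fully home on the lowest rails, which clear the low hub in the nest. I felt the roller drop into the notch and the stop at 7 N, let go, left the hubs untouched, and handed the job in at about 18 s.

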